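# Clamp the carton row in the packing jig

## Task

Stand the tipped tall carton upright on its foot in the jig's lane, between the clamp's pad and the short cartons, and let go of it. Then pump the orange trigger towards the fixed handle until the pad has pushed the standing row snug against the end stop and the sleeve's mouth stands in the green part of the pad's stem, never in the red, which crushes the carton. Finish while still holding the trigger squeezed with the fingers, the short cartons standing and the other things on the bench left alone.

Things in the scene. Friction and masses are not known exactly. Their poses are not given: they have to be found in the camera images.
- jig: Fixed packing jig. Origin on the bench under the lane's axis; own y runs along the lane from trigger clamp to end stop, z up. Plywood board top at z 10 mm. Lane 56 mm wide between rails 8 mm thick, 8 mm above the board, y -60 to 230. Blue clamp housing 54 mm wide, 56 mm high, y -298 to -128. Fixed black handle 32 mm across, y -175 to -150, up to z 160, on the +y side of the trigger.
- tall_carton: Brown carton, blue band, 44 mm (own x, across the lane) x 60 (own y) x 95 (own z), about 130 g. Origin at the centre of its foot; own z points from foot to lid. It starts lying along the lane, lid towards the pad, foot towards the short cartons, own y up (so 60 mm high). Upright, its origin is at z 10 mm and its y lies along the lane.
- short_a: White carton with a green band, 44 x 46 x 60 mm (x across the lane, y along it, z up), about 120 g, standing in the lane; origin at the centre of its underside.
- short_b: White carton with a red band, same size and mass as short_a, standing in the lane next to it; which of the two is nearer the stop varies.
- stop: Grey end stop, fixed, 54 mm wide, 50 mm high with a 14 mm black knob on top. Origin at board height in the middle of its face that looks along the lane to the cartons (the face lies in its own x-z plane, the block behind it towards +y). Its place along the lane varies.
- pad_face (a point): Centre of the front of the clamp's black pad (46 mm wide, 36 high, 8 thick, centre 45 mm above the bench), facing the cartons. Behind it a round stem 14 mm thick enters the jaw's aluminium sleeve (30 x 30 mm, 42 long). Relaxed, the stem shows from the sleeve's mouth to the pad: 5 mm white, 11 mm green, 14 mm red.
- jaw (a joint): Advance of the jaw (toothed bar, sleeve, pad) towards the stop, m: 0 at the start, at most 0.125. Each full squeeze advances it 12 mm, one tooth (up to 18 mm the first time). A friction brake of about 10 N holds it when the trigger returns; a pad pushing harder drives it back to about 10 N.
- pad (a joint): How far the sprung pad is pushed back into the sleeve, m: 0 relaxed, 0.005 to 0.016 green at the sleeve's mouth, over 0.016 red. Spring 1 N per mm.
- trigger (a joint): Trigger angle, rad: 0 released (leaning 0.17 rad away from the handle), 0.34 fully squeezed (leaning 0.17 rad towards it). A spring returns it; 2 to 5 N at the grip point plus up to 12 N while the jaw is driven (about 5.5 mm of jaw per 0.1 rad). The first part of a stroke, up to 0.13 rad, is idle; let it back to near 0 to catch the next tooth.
- trigger_grip (a point): Grip point of the orange trigger, in the middle of the blade 120 mm from its hinge. The blade is 18 mm across (jig x), 14 mm along the lane, and ends 25 mm above this point; it swings about 41 mm here. At full squeeze 30 mm stay clear between blade and handle.
- trigger_hinge (a point): Fixed hinge of the trigger, 20 mm above the bench; its axis is the jig's x axis; squeezing swings the blade's top towards jig +y, to the fixed handle.
- spray: Bystander: orange spray can, 56 mm thick, 190 mm high, standing; origin under it.
- trap: Bystander: chrome bottle trap, 60 mm thick, 120 mm high, standing; origin under it.
- tape: Bystander: roll of brown tape, 100 mm across, 48 mm high, lying; origin under it.
- wrench: Bystander: wrench lying flat on the bench.
- valve_box: Bystander: flat cardboard box, 100 x 130 x 50 mm; origin under it.
There are look-alikes about, which are no part of the job. What is shaped like the tall_carton but pink is not meant. Leave any black look-alike of the short_a alone.

How it is judged:
By the outcome, as a careful person would: the job done as asked, in the order asked, and still so for the second after the job is handed in, while the arm keeps its last pose, push and grip.
It also fails if it takes over 70 s, if anything falls off the work surface, if the arm or the gripper's body presses on something with over 40 N, if the wrist force passes 120 N, or if a joint passes its speed limit or range.

## Robot

A 7-joint arm with a two-finger parallel gripper is mounted at the origin on the work surface. World frame = base frame: x ahead of the robot, y to its left, z up, the work surface at z = 0. Lengths are in mm, angles in rad, forces in N, time in s.
With the tool pointing down it reaches from about 400 to 900 mm from the base axis. Payload 5.5 kg.
Tool frame: the origin (TCP) lies at the very end of the fingers, on their centre line; the grasp point (between the pads) lies 19 mm behind it (manip.pinch_z is the distance from the TCP to the grasp point, in mm); z points along the fingers, y is the line along which they close (so a half turn about z gives the same grasp; the last joint's range is limited). The gripper opens to 92 mm and grips with 3 to 60 N. Pads are 19 mm wide; open, the fingers measure 130 mm over their backs; the gripper's body (75 mm by 190 mm) begins 47 mm behind the grasp point.
Start: joints at [1.476, 0.501, -0.427, 1.55, 0.221, 1.138, -0.21], TCP at [227.673, -608.823, 205.829] pointing down, gripper open.
Joint ranges: [-2.88, 2.88], [-0.31, 2.03], [-1.54, 1.56], [0.2, 2.42], [-1.41, 4.55], [0.19, 2.02], [-2.57, 2.57]. Speed limits (rad/s): [2.57, 2.57, 3.14, 3.14, 3.14, 3.14, 3.14].

## Interface

Orientations are given as a unit quaternion [x, y, z, w].
In Python, from station import manip, vision, workorder, find_in, pinpoint gives the robot as it stands. The module is installed in compiled form; this text tells all that it offers.
- The arm moves only by the shell command python3 -m handwheel 'ROWS' [OPENING]. ROWS is JSON, a list of rows, each a list of 6 numbers: the shift along the tool's x, y, z in m, then the turn, a rotation vector about the tool's x, y, z in degrees. In form: [[x, y, z, ax, ay, az], ...]. A call has 1 to 5 rows; each row is the pose to reach, as a shift and turn from the pose commanded when the call began, along the tool's axes at that moment; what a row does not reach only later rows make up. A row lasts 1/10 s, in which the tool goes at most 50 mm and 8.59 degrees, less where a joint would pass 70% of its speed; a pose out of reach is approached as far as the arm can. A call with a gripper value outside its range is refused whole. OPENING is the finger opening in m, from 0 to 0.0918, set as the call begins (- or left out, the last holds). The fingers move at their own pace and stop on an object; the grip force is fixed at half the most. Time passes only in rows, so rows that repeat a pose let the fingers close. It gives the time, the measured TCP pose, the force, the opening and the grip force at its end, in the units of the state.
- manip.get_state(): the state, without advancing time (a new reading comes with each control period).
- vision.capture(name): name is "side" or "top"; returns the picture (480x640x3 uint8, red, green, blue); there is no depth.
- vision.get_calibration(name): a dict with "camera_matrix" (3x3 intrinsics, pixels), "cam_to_world" (4x4, takes a point from camera to world coordinates). Camera axes: x right, y down, z forward; pixel columns grow to the right and rows downward; lengths in mm; the calibration is good to about 2 mm. A picture is of the moment at which its call begins. get_calibration takes no time and is no camera call.
- workorder.sign_off(): hands the job in; it is judged then, once.
Trained networks look in the newest picture that a camera, given by its name, has taken for a name from the list of things; names that differ only in an ending like _2 or _b are one class to them, and where a whole thing is asked for, a point or a joint stands for the part that bears it (a point fixed in the world has none). Each returns a list of dicts, best first, with "score" (0 to 1); they miss things now and then, are a little off and sometimes report something else, mostly with a low value. They report only what shows in the picture. A call takes as long as a camera call. They do not tell look-alikes from the thing itself.
- find_in(camera, label): "location" ([x, y, z] in mm, in world coordinates, good to about 4 mm: the middle of the surface that is visible of it).
- pinpoint(camera, label): "location" ([x, y, z] in mm, in world coordinates, good to about 4 mm: a listed point, or the origin of a listed thing).
The state is a dict: "time_s": time; "joints": joint angles; "joint_vel": joint speeds; "joint_torque": joint torques, N m; "position": TCP position; "eef_rot": TCP orientation; "contact_force": force on the tool from outside, world axes, zero at the start; "moment": the same for the moment, N m; "width": finger opening in mm; "grip_force": force on a finger pad.
Only numpy, scipy, OpenCV 4.12 (cv2) and the standard library are available. Lean on these libraries where they do the work, as an engineer would, in place of code of your own. Each camera call takes 0.05 s, during which the arm holds its last target. There are 200 camera calls.

## Working session

There is one attempt and no reset: what is moved stays moved. The work goes in short steps, Python scripts to look and compute and a shell command to move; the robot and the scene stay as the last step left them, time stands still between calls to the robot, and variables do not carry over. Pictures are saved under pics/ and viewed, at most 10 in all, crops included, and the job is handed in when it is done.

```bash
mkdir -p pics; python3 - <<'E'
from station import manip, vision, workorder, find_in, pinpoint
import cv2
for c in ("top","side"):
    im=vision.capture(c); cv2.imwrite(f"pics/{c}0.png",im[:,:,::-1])
    for l in ["jig","tall_carton","short_a","stop","pad_face","trigger_grip","trigger_hinge"]:
        for r in pinpoint(c,l)[:3]: print(c,l,[round(v) for v in r["location"]],round(r["score"],2))
s=manip.get_state(); print(s, manip.pinch_z)
E
```

```text
top jig [523, 96, 7] 0.6
top tall_carton [680, 199, 25] 0.96
top tall_carton [356, 174, 28] 0.71
top tall_carton [519, 154, 42] 0.69
top short_a [518, 227, 10] 0.92
top short_a [663, 297, 0] 0.63
top short_a [520, 181, 13] 0.58
top stop [520, 257, 10] 0.7
top stop [415, -454, 2] 0.18
top pad_face [524, 52, 40] 0.56
top trigger_grip [532, -154, 136] 0.78
top trigger_hinge [529, -137, 18] 0.6
side jig [522, 95, -4] 0.8
side tall_carton [680, 196, 31] 0.88
side tall_carton [355, 171, 29] 0.85
side tall_carton [522, 154, 38] 0.72
side short_a [661, 297, 0] 0.88
side short_a [519, 181, 6] 0.79
side short_a [512, 229, 9] 0.75
side stop [518, 256, 10] 0.6
side pad_face [516, 255, 9] 0.7
side pad_face [519, 47, 43] 0.64
side pad_face [746, -304, 0] 0.32
side trigger_grip [519, 183, 8] 0.75
side trigger_grip [531, -158, 139] 0.51
side trigger_hinge [528, -136, 16] 0.83
{'time_s': 0.8, 'joints': array([ 1.47619127,  0.50089668, -0.4270259 ,  1.55041759,  0.2207973 ,
        1.13829341, -0.2102976 ]), 'joint_vel': array([-1.80059901e-04, -5.52528951e-05, -3.49387606e-04, -1.18155201e-03,
       -1.76808970e-03, -4.62986530e-04, -9.73912508e-04]), 'joint_torque': array([-9.56034637e-04, -5.66366923e+01, -5.80925032e+00, -2.79485714e+01,
       -6.65442646e-02,  2.06463563e-02,  2.29475046e-05]), 'position': array([ 227.69273851, -608.80755734,  205.82569294]), 'eef_rot': array([9.84034550e-01, 1.77977537e-01, 2.49798212e-05, 1.30122106e-06]), 'contact_force': array([-0.62321212, -0.00645419, -0.29929522]), 'moment': array([ 0.01172078, -0.01292399, -0.01629584]), 'grip_force': 0.0, 'width': 91.57732777074884} 18.8
```

View pics/top0.png

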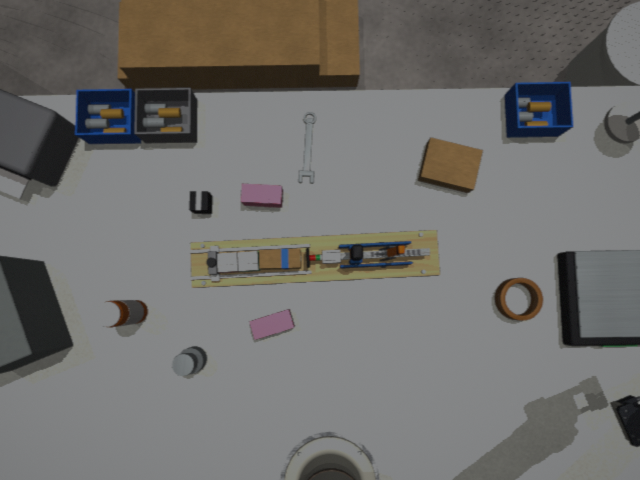

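View pics/side0.png

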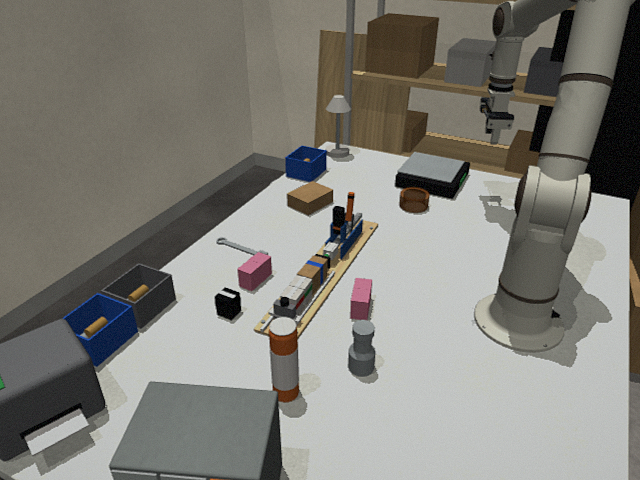

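The top view shows the jig along world y (board at px 190–440 × 232–287). The stop is at (212,262), the shorts at (225–257,262), the tall carton at (280,259) with its blue band at 285, the pad at 307 and the trigger at (398,252). The side view agrees. The pink cartons and the black cube are decoys. Next I refine the jig axis from the board outline.

```bash
cat > h.py <<'E'
import numpy as np, cv2
from scipy.spatial.transform import Rotation as R
from station import manip, vision, find_in, pinpoint
def px2w(cam,uv,z):
    c=vision.get_calibration(cam);K=np.array(c["camera_matrix"]);T=np.array(c["cam_to_world"])
    uv=np.atleast_2d(np.asarray(uv,float)); d=np.c_[uv,np.ones(len(uv))]@np.linalg.inv(K).T@T[:3,:3].T
    o=T[:3,3]; return o+d*((z-o[2])/d[:,2])[:,None]
def w2px(cam,p):
    c=vision.get_calibration(cam);K=np.array(c["camera_matrix"]);T=np.linalg.inv(np.array(c["cam_to_world"]))
    q=np.atleast_2d(p)@T[:3,:3].T+T[:3,3]; q=q@K.T; return q[:,:2]/q[:,2:]
def rel(pos_tcp,Rt,s=None):
    s=s or manip.get_state(); R0=R.from_quat(s["eef_rot"])
    return np.r_[R0.inv().apply(np.asarray(pos_tcp)-s["position"])/1000,(R0.inv()*Rt).as_rotvec(degrees=True)]
E
python3 - <<'E'
from h import *
im=cv2.imread("pics/top0.png");hsv=cv2.cvtColor(im,cv2.COLOR_BGR2HSV)
m=cv2.inRange(hsv,(18,50,110),(35,255,255)); m[:,:150]=0;m[:220]=0;m[300:]=0
m=cv2.morphologyEx(m,cv2.MORPH_OPEN,np.ones((3,3)))
y,x=np.nonzero(m); r=cv2.minAreaRect(np.c_[x,y].astype(np.float32)); b=cv2.boxPoints(r); print(r,b.tolist())
w=px2w("top",b,10);print(w.round(1).tolist(), w.mean(0))
# stop / carton crop
c=im[225:295,180:450]; cv2.imwrite("pics/crop0.png",cv2.resize(c,None,fx=2.9,fy=2.9,interpolation=cv2.INTER_CUBIC))
T=np.array(vision.get_calibration("top")["cam_to_world"]);print(T.round(3))
E
```

```text
((314.4295349121094, 258.3753967285156), (45.09458541870117, 247.8281707763672), 87.0643310546875) [[189.5233154296875, 242.20391845703125], [437.0262451171875, 229.511474609375], [439.33575439453125, 274.546875], [191.83282470703125, 287.23931884765625]]
[[569.1, 327.8, 10.0], [590.1, -273.2, 10.0], [480.9, -274.4, 10.0], [460.2, 321.4, 10.0]] [525.0532382   25.36702187  10.        ]
[[-1.600000e-02 -9.940000e-01  1.060000e-01  4.343710e+02]
 [-1.000000e+00  1.600000e-02 -0.000000e+00  2.383400e+01]
 [-1.000000e-03 -1.060000e-01 -9.940000e-01  1.335584e+03]
 [ 0.000000e+00  0.000000e+00  0.000000e+00  1.000000e+00]]
```

View pics/crop0.png

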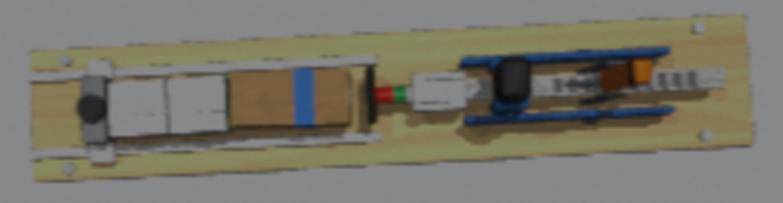

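```bash
cat >> h.py <<'E'
yaw=1.8; RJ=R.from_euler("z",yaw,degrees=True)
ax=lambda y: 525-0.0314*(y-25)   # lane axis x at world y
B=R.from_matrix(np.array([[0,1,0],[1,0,0],[0,0,-1]]).T)  # cols xt=+y, yt=+x, zt=-z
def carton(y,z,phi,dx=0):  # grasp point at world y,z on axis; returns rel
    Rt=RJ*R.from_euler("x",phi,degrees=True)*B
    p=np.array([ax(y)+dx,y,z])+Rt.apply([0,0,manip.pinch_z]); return rel(p,Rt)
def show(r): print("rel",r[:3].round(4).tolist(),r[3:].round(2).tolist())
E
python3 - <<'E'
from h import *
f=lambda u,v:(180+u/2.9,225+v/2.9)
for n,uv,z in [("foot",f(228,99),70),("lid",f(350,97),70),("lidL",f(350,68),70),("lidR",f(350,123),70),("footL",f(230,71),70),("footR",f(230,130),70),("pad",f(373,95),63),("ab",f(167,105),70),("stop",f(107,105),65)]:
    print(n,px2w("top",uv,z)[0].round(1))
show(carton(74,250,30)); show(carton(74,250,0))
E
```

```text
foot [521.1 154.3  70. ]
lid [521.1  57.2  70. ]
lidL [544.2  56.9  70. ]
lidR [500.4  57.5  70. ]
footL [543.4 152.6  70. ]
footR [496.4 152.8  70. ]
pad [522.8  39.   63. ]
ab [517.1 202.8  70. ]
stop [518.2 251.4  65. ]
rel [0.5192, -0.5449, -0.0279] [18.64, 25.99, -69.57]
rel [0.5162, -0.536, -0.0254] [0.0, -0.0, -71.3]
```

```bash
python3 -m handwheel '[[0.03,-0.03,-0.03,0,0,-6],[0.06,-0.065,-0.05,0,0,-12],[0.094,-0.1,-0.07,0,0,-18],[0.13,-0.136,-0.07,0,0,-24],[0.163,-0.17,-0.07,0,0,-30]]'
python3 -c "
from h import *
show(carton(74,250,0));show(carton(74,250,30));print(manip.get_state()['joints'].round(2))"
```

```text
time_s: 1.3
position: [320.7, -393.8, 276.9]
eef_rot: [0.904, 0.428, 0.0, 0.001]
contact_force: [0.9, -0.9, 0.4]
width: 91.8
grip_force: 0.0
rel [0.4906, -0.1392, 0.0449] [0.1, 0.11, -41.07]
rel [0.4977, -0.1454, 0.0423] [10.85, 28.8, -40.09]
[ 1.41  0.19 -0.65  1.81  0.13  1.18  0.03]
```

```bash
python3 -m handwheel '[[0.046,-0.013,0,0,0,-6],[0.092,-0.026,0,0,0,-12],[0.138,-0.039,0,0,0,-18],[0.184,-0.052,0,0,0,-24],[0.23,-0.065,0,0,0,-30]]'
python3 -c "
from h import *
show(carton(74,250,0));show(carton(74,250,30));print(manip.get_state()['joints'].round(2))"
```

```text
time_s: 1.8
position: [416.3, -174.6, 276.2]
eef_rot: [0.762, 0.648, -0.0, 0.001]
contact_force: [0.4, -0.4, 0.3]
width: 92.0
grip_force: 0.0
rel [0.2627, 0.0657, 0.0447] [0.04, 0.08, -11.06]
rel [0.2719, 0.0639, 0.0422] [2.94, 29.99, -10.8]
[ 1.19  0.09 -0.89  1.93  0.08  1.16  0.11]
```

```bash
python3 -m handwheel '[[0.046,0.01,0,0.5,5,-2],[0.092,0.021,0.01,1,10,-4],[0.138,0.032,0.02,1.5,15,-6],[0.184,0.043,0.03,2,20,-8],[0.23,0.054,0.04,2.5,25,-9]]'
python3 -c "
from h import *
show(carton(74,120,30));show(carton(74,50,30));print(manip.get_state()['joints'].round(2))"
```

```text
time_s: 2.3
position: [508.1, 42.8, 236.0]
eef_rot: [0.692, 0.688, 0.152, -0.157]
contact_force: [0.2, -0.2, 0.7]
width: 91.7
grip_force: 0.0
rel [-0.0196, 0.0158, 0.1369] [0.58, 4.77, -1.99]
rel [-0.0494, 0.0163, 0.2002] [0.58, 4.77, -1.99]
[ 0.99  0.42 -1.    1.86 -0.1   1.07  0.07]
```

```bash
python3 -m handwheel '[[0.02,0,0,0,-8,0],[0.03,0.005,0,0,-16,0],[0.04,0.01,0,0,-24,0],[0.05,0.01,0,0,-32,0],[0.06,0.015,0,0,-40,-2]]'
python3 -c "
from h import *
show(carton(130,170,-60));print(manip.get_state()['joints'].round(2))"
```

```text
time_s: 2.8
position: [523.6, 96.5, 262.9]
eef_rot: [0.69, 0.711, -0.093, 0.095]
contact_force: [-0.2, 0.3, -0.3]
width: 91.8
grip_force: 0.0
rel [0.0435, -0.0008, 0.0942] [-0.11, -44.77, -0.07]
[ 0.27  0.37 -0.85  1.73  0.52  1.35 -0.71]
```

```bash
python3 -m handwheel '[[0.01,0,0.015,0,-8,0],[0.02,0,0.03,0,-16,0],[0.03,0,0.05,0,-24,0],[0.04,0,0.07,0,-32,0],[0.043,0,0.094,0,-40,0]]'
python3 -c "
from h import *
show(carton(130,170,-60));print(manip.get_state()['joints'].round(2))"
```

```text
time_s: 3.3
position: [521.9, 116.1, 159.1]
eef_rot: [0.616, 0.638, -0.322, 0.332]
contact_force: [1.0, 0.1, -0.2]
width: 92.1
grip_force: 0.0
rel [-0.0026, 0.0002, 0.0011] [0.01, -4.94, 0.15]
[-0.33  0.83 -0.6   1.62  0.94  1.77 -1.22]
```

```bash
python3 -m handwheel '[[-0.02,0,-0.02,0,8,0],[-0.04,0,-0.04,0,16,0],[-0.06,0,-0.05,0,24,0],[-0.08,0,-0.06,0,32,0],[-0.1,0,-0.07,0,40,0]]'
python3 -c "
from h import *
show(carton(74,130,30));print(manip.get_state()['joints'].round(2))"
```

```text
time_s: 3.8
position: [522.8, 114.4, 281.7]
eef_rot: [0.69, 0.713, -0.09, 0.089]
contact_force: [-0.8, -1.0, 0.1]
width: 91.7
grip_force: 0.0
rel [0.012, 0.0003, 0.1704] [-0.29, 44.5, -0.03]
[ 0.26  0.37 -0.88  1.69  0.5   1.39 -0.71]
```

```bash
python3 -m handwheel '[[0,0,0.02,0,8.5,0],[0,0,0.05,0,17,0],[0,0,0.09,0,25.5,0],[0.005,0,0.13,0,34,0],[0.01,0,0.165,0,42,0]]'
python3 -c "
from h import *
show(carton(74,50,30));print(manip.get_state()['joints'].round(2))"
```

```text
time_s: 4.3
position: [523.6, 77.8, 119.1]
eef_rot: [0.678, 0.696, 0.164, -0.169]
contact_force: [0.1, -1.1, -0.3]
width: 91.6
grip_force: 0.0
rel [-0.0341, -0.0002, 0.0785] [0.1, 2.79, -0.3]
[ 0.88  0.66 -0.99  1.92  0.08  0.83 -0.03]
```

```bash
python3 -m handwheel '[[-0.012,0,0.026,0,2,0],[-0.024,0,0.052,0,2.8,0],[-0.033,0,0.068,0,2.8,0],[-0.033,0,0.076,0,2.8,0],[-0.033,0,0.076,0,2.8,0]]' && python3 -c "
from h import *
show(carton(74,50,30))
c=vision.capture('side');cv2.imwrite('pics/s1.png',cv2.resize(c[170:350,230:430,::-1],None,fx=3,fy=3,interpolation=cv2.INTER_CUBIC))"
```

```text
time_s: 4.8
position: [521.3, 87.0, 36.9]
eef_rot: [0.673, 0.693, 0.178, -0.187]
contact_force: [0.2, 0.3, 0.5]
width: 91.8
grip_force: 0.0
rel [-0.0048, 0.0017, 0.0009] [-0.29, 0.08, -0.13]
```

View pics/s1.png

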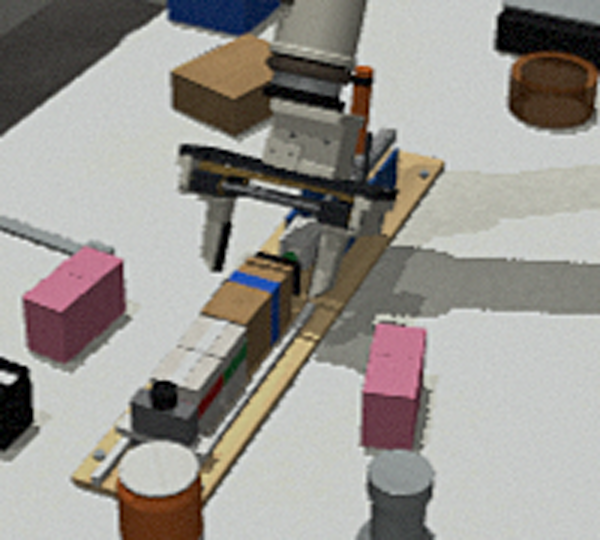

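The side view shows the fingers straddling the carton at the blue band (crop ≈ (255,290)), with the pad and stem clear. Closing now.

```bash
python3 -m handwheel '[[-0.003,0.001,0,0,0,0],[-0.003,0.001,0,0,0,0],[-0.003,0.001,0,0,0,0],[-0.003,0.001,0,0,0,0],[-0.003,0.001,0,0,0,0]]' 0.03; python3 -m handwheel '[[0,0,0,0,0,0],[0,0,0,0,0,0]]';python3 -c "
from h import *
show(carton(74,50,30));show(carton(76,150,30))"
```

```text
time_s: 5.35
position: [522.8, 82.9, 35.3]
eef_rot: [0.673, 0.693, 0.178, -0.187]
contact_force: [0.3, 0.5, -0.3]
width: 56.7
grip_force: 0.0
time_s: 5.55
position: [522.6, 82.9, 35.1]
eef_rot: [0.673, 0.693, 0.178, -0.187]
contact_force: [-0.4, -0.6, 1.5]
width: 43.4
grip_force: 29.9
rel [-0.0003, 0.0006, 0.0014] [-0.22, 0.1, -0.23]
rel [0.0513, 0.0, -0.0842] [-0.22, 0.1, -0.23]
```

```bash
python3 -m handwheel '[[0.01,0,-0.017,0,0,0],[0.02,0,-0.034,0,0,0],[0.03,0,-0.051,0,0,0],[0.04,0,-0.068,0,0,0],[0.05,0,-0.085,0,0,0]]'; python3 -m handwheel '[[0.02,0,0,0,-8,0],[0.04,0,0.0,0,-16,0],[0.05,0,0.0,0,-24,0],[0.06,0,0.0,0,-32,0],[0.07,0,0.0,0,-40,0]]';python3 -c "
from h import *
show(carton(130,130,-60))"
```

```text
time_s: 6.05
position: [522.8, 83.9, 134.2]
eef_rot: [0.673, 0.693, 0.178, -0.187]
contact_force: [0.8, 0.3, -1.8]
width: 43.7
grip_force: 29.9
time_s: 6.55
position: [522.3, 145.0, 170.5]
eef_rot: [0.694, 0.714, -0.064, 0.065]
contact_force: [0.1, -0.6, -1.8]
width: 43.8
grip_force: 29.9
rel [-0.0217, -0.001, 0.0548] [-0.11, -49.57, -0.09]
```

```bash
python3 -m handwheel '[[-0.01,0,0,0,-8,0],[-0.02,0,0,0,-16,0],[-0.03,0,0.006,0,-24,0],[-0.04,0,0.015,0,-32,0],[-0.05,0,0.025,0,-40,0]]'; python3 -m handwheel '[[0,0,0,0,-5,0],[0,0,0,0,-9,0],[0,0,0,0,-9,0]]';python3 -c "
from h import *
show(carton(128,130,-60));show(carton(128,91,-60))
print(manip.get_state()['joints'].round(2))
c=vision.capture('side');cv2.imwrite('pics/s2.png',cv2.resize(c[170:350,230:430,::-1],None,fx=3,fy=3,interpolation=cv2.INTER_CUBIC))"
```

```text
time_s: 7.05
position: [523.4, 92.4, 153.1]
eef_rot: [0.629, 0.651, -0.297, 0.304]
contact_force: [-0.5, 0.1, -1.8]
width: 43.7
grip_force: 29.9
time_s: 7.35
position: [521.4, 92.7, 149.6]
eef_rot: [0.603, 0.627, -0.347, 0.352]
contact_force: [-0.3, 0.4, -1.5]
width: 43.5
grip_force: 29.9
rel [0.0346, 0.0019, -0.0015] [-0.22, -0.83, 0.6]
rel [0.0681, 0.0023, 0.0185] [-0.22, -0.83, 0.6]
[-0.41  0.84 -0.46  1.64  0.92  1.74 -1.2 ]
```

View pics/s2.png

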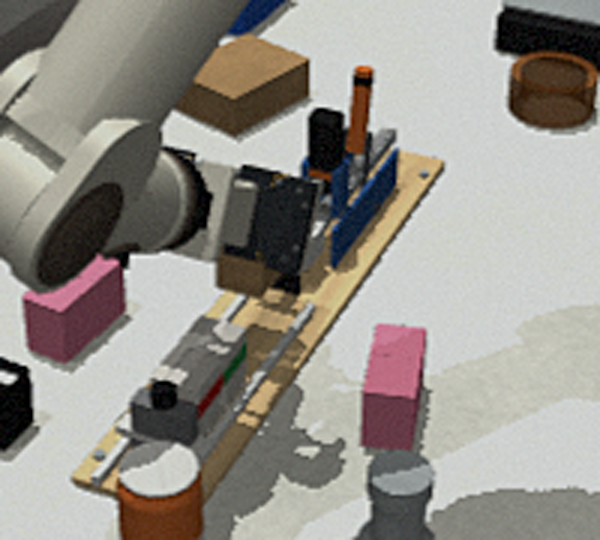

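The carton hangs upright in the gripper (crop ≈ (245,270)), short of the short cartons. Both shorts still stand and the wrist is well above them. Lowering.

```bash
python3 -m handwheel '[[0.015,0.001,0,0,-0.5,0.3],[0.035,0.002,0,0,-1,0.6],[0.045,0.002,0.006,0,-1,0.6],[0.055,0.002,0.012,0,-1,0.6],[0.06,0.002,0.014,0,-1,0.6]]';python3 -c "
from h import *
show(carton(128,91,-60))"
```

```text
time_s: 7.9
position: [524.1, 108.5, 93.6]
eef_rot: [0.606, 0.618, -0.349, 0.359]
contact_force: [-0.4, -0.5, -1.4]
width: 43.8
grip_force: 29.9
rel [0.012, -0.0018, 0.0032] [-0.32, 0.11, -0.4]
```

```bash
python3 -m handwheel '[[0.006,-0.002,0.003,0,0,0],[0.008,-0.002,0.004,0,0,0],[0.010,-0.002,0.004,0,0,0],[0.010,-0.002,0.004,0,0,0]]';python3 -m handwheel '[[0.001,0,0.0005,0,0,0],[0.002,0,0.001,0,0,0],[0.002,0,0.001,0,0,0]]';python3 -c "
from h import *
show(carton(128,90,-60))"
```

```text
time_s: 8.3
position: [522.2, 111.5, 83.5]
eef_rot: [0.605, 0.619, -0.348, 0.359]
contact_force: [0.1, 0.4, -0.8]
width: 43.8
grip_force: 29.9
time_s: 8.6
position: [522.5, 111.7, 82.8]
eef_rot: [0.605, 0.618, -0.349, 0.36]
contact_force: [-0.4, 2.0, 5.4]
width: 43.7
grip_force: 29.9
rel [0.0019, -0.0002, 0.001] [-0.2, 0.18, -0.44]
```

```bash
python3 -m handwheel '[[0,0,0,0,0,0],[0,0,0,0,0,0],[0,0,0,0,0,0],[0,0,0,0,0,0],[0,0,0,0,0,0]]' 0.085;python3 -m handwheel '[[0,0,0,0,0,0],[-0.004,0,-0.02,0,0,0],[-0.008,0,-0.05,0,0,0],[-0.012,0,-0.09,0,0,0],[-0.018,0,-0.13,0,0,0]]';python3 -c "
from h import *
c=vision.capture('side');cv2.imwrite('pics/s3.png',cv2.resize(c[170:350,230:430,::-1],None,fx=3,fy=3,interpolation=cv2.INTER_CUBIC))"
```

```text
time_s: 9.1
position: [522.1, 111.4, 81.1]
eef_rot: [0.605, 0.619, -0.349, 0.359]
contact_force: [0.2, 0.2, 0.6]
width: 78.8
grip_force: 0.0
time_s: 9.6
position: [518.8, 217.1, 163.2]
eef_rot: [0.605, 0.619, -0.349, 0.359]
contact_force: [0.5, -0.4, -0.9]
width: 85.1
grip_force: 0.0
```

View pics/s3.png

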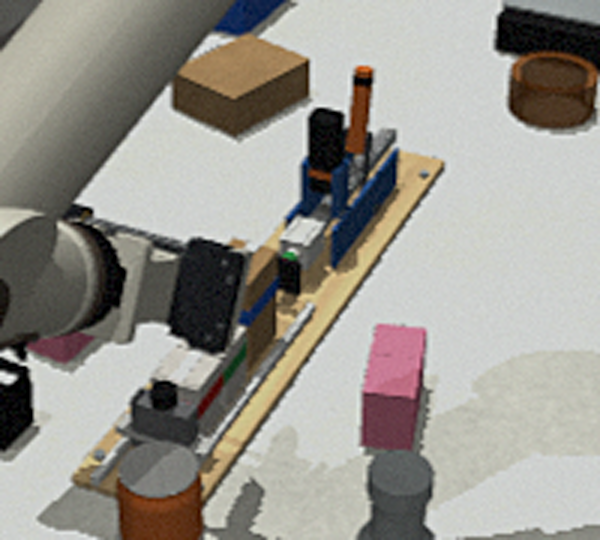

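The side view shows the tall carton standing upright in the lane (crop ≈ (262,290), blue band), with the pad free at (290,270) and the shorts standing. Next, up and over to the trigger.

```bash
cat >> h.py <<'E'
HY=-136.;HZ=20.
B2=R.from_matrix(np.array([[1,0,0],[0,-1,0],[0,0,-1]]).T)
def trig(a,r=120,dy=0,tilt=None):
    phi=-a if tilt is None else -tilt
    Rt=RJ*R.from_euler("x",phi)*B2
    g=np.array([ax(HY),HY,HZ])+RJ.apply([0,r*np.sin(a)+dy,r*np.cos(a)])
    return rel(g+Rt.apply([0,0,manip.pinch_z]),Rt)
E
python3 -m handwheel '[[-0.03,0,-0.03,0,6,0],[-0.07,0,-0.05,0,12,0],[-0.11,0,-0.06,0,18,0],[-0.14,0,-0.06,0,26,0],[-0.18,0,-0.06,0,34,0]]' 0.05;python3 -c "
from h import *
show(trig(-.17,220));print(manip.get_state()['joints'].round(2))"
```

```text
time_s: 10.15
position: [518.9, 179.7, 349.5]
eef_rot: [0.68, 0.699, -0.153, 0.162]
contact_force: [0.7, -1.3, 0.2]
width: 51.6
grip_force: 0.0
rel [-0.2582, 0.0013, 0.2701] [27.99, 27.55, 86.69]
[-0.14  0.41 -0.68  1.5   0.57  1.66 -0.84]
```

```bash
python3 -m handwheel '[[-0.03,0,0.01,2.5,2.4,7.5],[-0.06,0,0.03,5,4.8,15],[-0.08,0,0.05,7.5,7.2,22.5],[-0.1,0,0.08,10,9.8,30],[-0.12,0,0.1,12.5,12.2,38]]';python3 -c "
from h import *
show(trig(-.17,220));print(manip.get_state()['joints'].round(2))"
```

```text
time_s: 10.65
position: [523.1, 24.9, 310.8]
eef_rot: [0.896, 0.429, -0.096, 0.057]
contact_force: [0.1, -0.5, -1.3]
width: 49.8
grip_force: 0.0
rel [-0.1224, 0.1262, 0.1253] [15.71, 15.69, 48.16]
[ 0.2   0.3  -0.52  1.62  0.29  1.45 -1.05]
```

```bash
python3 -m handwheel '[[-0.024,0.025,0.01,2.5,2.5,7.5],[-0.048,0.05,0.03,5,5,15],[-0.07,0.07,0.06,7.5,7.5,22.5],[-0.09,0.09,0.09,10,10,30],[-0.11,0.11,0.11,12.5,12.5,38]]';python3 -c "
from h import *
show(trig(-.17,220));show(trig(-.17,120));print(manip.get_state()['joints'].round(2))"
```

```text
time_s: 11.15
position: [528.6, -147.7, 229.7]
eef_rot: [0.992, 0.108, -0.022, -0.056]
contact_force: [0.6, 0.9, -0.8]
width: 50.0
grip_force: 0.0
rel [-0.002, 0.0235, 0.0088] [3.19, 3.34, 10.31]
rel [0.0043, 0.0185, 0.1085] [3.19, 3.34, 10.31]
[ 0.55  0.35 -0.33  1.71  0.02  1.19 -1.13]
```

```bash
python3 -m handwheel '[[-0.002,0.0235,0,1.6,1.7,5],[-0.002,0.0235,0,3.2,3.3,10.3],[-0.002,0.0235,0.008,3.2,3.3,10.3]]';python3 -c "
from h import *
for c in ('side','top'):
    im=vision.capture(c)
    for l in ('trigger_grip','trigger_hinge','pad_face'):
        for r in pinpoint(c,l)[:2]: print(c,l,np.round(r['location']),round(r['score'],2))
    if c=='side': cv2.imwrite('pics/s4.png',cv2.resize(im[120:270,270:430,::-1],None,fx=4,fy=4,interpolation=cv2.INTER_CUBIC))
show(trig(-.17,120))"
```

```text
time_s: 11.45
position: [531.9, -171.5, 220.7]
eef_rot: [0.996, 0.016, -0.001, -0.084]
contact_force: [-0.4, -0.2, -0.4]
width: 49.9
grip_force: 0.0
side trigger_grip [ 536. -152.  138.] 0.76
side trigger_hinge [ 528. -134.   17.] 0.91
side pad_face [521.  47.  44.] 0.55
top trigger_grip [402. 457.  -2.] 0.2
top trigger_hinge [ 528. -135.   16.] 0.84
top trigger_hinge [521. 116.   8.] 0.53
top pad_face [524.  50.  41.] 0.5
rel [-0.001, 0.0019, 0.1013] [0.1, 0.09, 0.43]
```

View pics/s4.png

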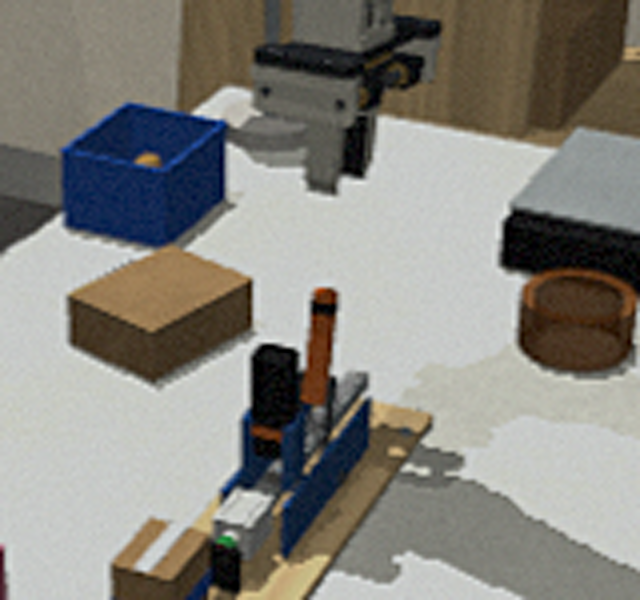

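The gripper hovers in line above the orange blade (crop (320,295)), and the tall carton stands at lower left. Descend around the blade and grip.

```bash
sed -i 's/HY=-136/HY=-135/' h.py; python3 -m handwheel '[[-0.001,0.001,0.04,0,0,0],[-0.001,0.001,0.07,0,0,0.4],[-0.001,0.001,0.09,0,0,0.4],[-0.001,0.001,0.1,0,0,0.4],[-0.001,0.001,0.1,0,0,0.4]]'; python3 -m handwheel '[[0,0,0,0,0,0],[0,0,0,0,0,0],[0,0,0,0,0,0],[0,0,0,0,0,0]]' 0.005;python3 -c "
from h import *
show(trig(-.17,120))"
```

```text
time_s: 12.35
position: [529.4, -152.7, 119.8]
eef_rot: [0.996, 0.015, -0.003, -0.085]
contact_force: [-0.1, 0.0, 0.3]
width: 50.4
grip_force: 0.0
time_s: 12.75
position: [530.5, -154.0, 121.6]
eef_rot: [0.996, 0.014, -0.002, -0.084]
contact_force: [-0.3, -0.5, -0.7]
width: 22.3
grip_force: 0.0
rel [0.0001, -0.0016, 0.0022] [0.14, 0.02, -0.14]
```

```bash
python3 -m handwheel '[[0,0,0,0,0,0],[0,0,0,0,0,0],[0,0,0,0,0,0]]' ;python3 -c "
from h import *
for a in (-.17,-.06,.06,.17,.185): show(trig(a,120))"
```

```text
time_s: 13.05
position: [530.3, -153.5, 121.3]
eef_rot: [0.996, 0.015, -0.002, -0.084]
contact_force: [-1.1, 0.3, 4.2]
width: 14.1
grip_force: 30.0
rel [0.0003, -0.0011, 0.0018] [0.1, 0.07, -0.12]
rel [0.0003, -0.0122, 0.0024] [-6.2, 0.08, -0.12]
rel [0.0003, -0.0242, 0.0044] [-13.08, 0.08, -0.11]
rel [0.0002, -0.0349, 0.0075] [-19.38, 0.09, -0.11]
rel [0.0002, -0.0363, 0.008] [-20.24, 0.09, -0.11]
```

```bash
python3 -m handwheel '[[0,-0.008,0.0,-4.5,0,0],[0,-0.017,0.001,-9.5,0,0],[0,-0.026,0.003,-14.5,0,0],[0,-0.034,0.006,-19.5,0,0],[0,-0.034,0.006,-19.5,0,0]]';python3 -c "
from h import *
show(trig(.17)); vision.capture('side')
for r in pinpoint('side','pad_face')[:2]: print(np.round(r['location']),round(r['score'],2))
vision.capture('top')
for r in pinpoint('top','pad_face')[:2]: print(np.round(r['location']),round(r['score'],2))"
```

```text
time_s: 13.55
position: [528.9, -118.8, 121.4]
eef_rot: [0.996, 0.017, 0.0, 0.089]
contact_force: [-3.6, -1.3, 8.5]
width: 14.0
grip_force: 30.1
rel [0.0006, -0.0012, 0.0015] [0.49, 0.13, 0.2]
[522.  66.  43.] 0.63
[ 417. -454.    1.] 0.66
[525.  69.  40.] 0.63
```

```bash
python3 -m handwheel '[[0,0.008,0,4.5,0,0],[0,0.017,0.001,9.5,0,0],[0,0.026,0.003,14.5,0,0],[0,0.034,0.0057,19.5,0,0],[0,0.034,0.0057,19.5,0,0]]'; python3 -m handwheel '[[0,-0.008,0.0,-4.5,0,0],[0,-0.017,0.001,-9.5,0,0],[0,-0.026,0.003,-14.5,0,0],[0,-0.034,0.006,-19.5,0,0],[0,-0.034,0.006,-19.5,0,0]]';python3 -c "
from h import *
show(trig(.17)); vision.capture('side')
for r in pinpoint('side','pad_face')[:2]: print(np.round(r['location']),round(r['score'],2))
vision.capture('top')
for r in pinpoint('top','pad_face')[:2]: print(np.round(r['location']),round(r['score'],2))"
```

```text
time_s: 14.25
position: [530.2, -153.6, 121.3]
eef_rot: [0.996, 0.012, -0.002, -0.088]
contact_force: [-2.2, 1.6, 8.4]
width: 13.8
grip_force: 30.0
time_s: 14.75
position: [528.9, -118.8, 121.5]
eef_rot: [0.996, 0.017, 0.0, 0.089]
contact_force: [-3.5, -0.9, 8.8]
width: 13.6
grip_force: 30.0
rel [0.0007, -0.0012, 0.0016] [0.5, 0.13, 0.2]
[521.  76.  44.] 0.6
[524.  97.   6.] 0.57
[522.  81.  42.] 0.51
```

```bash
python3 -m handwheel '[[0,0.008,0,4.5,0,0],[0,0.017,0.001,9.5,0,0],[0,0.026,0.003,14.5,0,0],[0,0.034,0.0057,19.5,0,0],[0,0.034,0.0057,19.5,0,0]]'; python3 -m handwheel '[[0,-0.008,0.0,-4.5,0,0],[0,-0.017,0.001,-9.5,0,0],[0,-0.026,0.003,-14.5,0,0],[0,-0.034,0.006,-19.5,0,0],[0,-0.034,0.006,-19.5,0,0]]';python3 -c "
from h import *
im=vision.capture('side')
cv2.imwrite('pics/s5.png',cv2.resize(im[170:350,240:400,::-1],None,fx=3.3,fy=3.3,interpolation=cv2.INTER_CUBIC))
for r in pinpoint('side','pad_face')[:2]: print(np.round(r['location']),round(r['score'],2))
for r in pinpoint('side','tall_carton')[:3]: print(np.round(r['location']),round(r['score'],2))
"
```

```text
time_s: 15.45
position: [530.1, -153.6, 121.5]
eef_rot: [0.996, 0.012, -0.002, -0.088]
contact_force: [-3.7, 1.9, 9.6]
width: 14.1
grip_force: 30.0
time_s: 15.95
position: [528.7, -118.8, 121.6]
eef_rot: [0.996, 0.017, -0.0, 0.089]
contact_force: [-4.2, -1.8, 10.4]
width: 13.8
grip_force: 30.0
[517.  88.  47.] 0.49
[514. 228.   8.] 0.17
[680. 198.  32.] 0.58
```

View pics/s5.png

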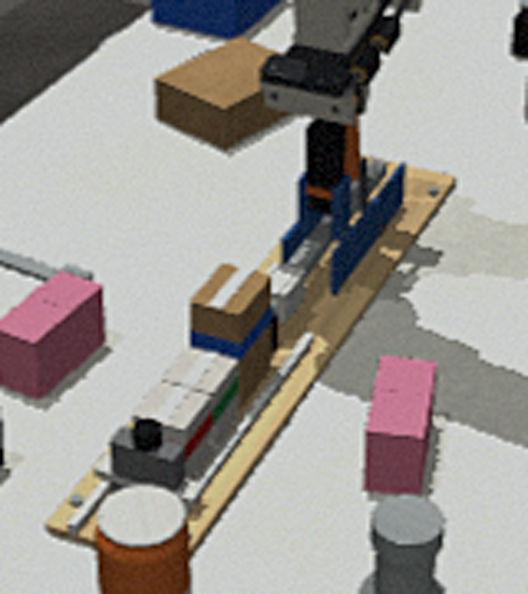

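The row stands: tall carton at crop (232,310), with the pad arriving behind it at (275,330), and the shorts standing against the stop. One more stroke, then I look at the stem from above.

```bash
python3 -m handwheel '[[0,0.008,0,4.5,0,0],[0,0.017,0.001,9.5,0,0],[0,0.026,0.003,14.5,0,0],[0,0.034,0.0057,19.5,0,0],[0,0.034,0.0057,19.5,0,0]]'; python3 -m handwheel '[[0,-0.008,0.0,-4.5,0,0],[0,-0.017,0.001,-9.5,0,0],[0,-0.026,0.003,-14.5,0,0],[0,-0.034,0.006,-19.5,0,0],[0,-0.034,0.006,-19.5,0,0]]';cat >> h.py <<'E'
def stem(name):
    im=vision.capture('top')[:,:,::-1]; x0,y0=200,230
    cv2.imwrite(name,cv2.resize(im[y0:y0+70,x0:x0+130],None,fx=6,fy=6,interpolation=cv2.INTER_CUBIC))
    s=im[244:276,270:320].astype(int)
    g=(s[:,:,1]-np.maximum(s[:,:,0],s[:,:,2])); r=(s[:,:,2]-np.maximum(s[:,:,1],s[:,:,0]))
    # colour profile along columns through the stem
    row=np.argmax(np.clip(r,0,None).sum(1)+np.clip(g,0,None).sum(1)); print("row",row+244)
    for c in range(50): print(270+c,s[row-1:row+2,c].mean(0).round().astype(int)[::-1].tolist(),end="; ")
    print()
E
python3 -c "
from h import *
stem('pics/t5.png')
for l in ('tall_carton','short_a','pad_face'):
  for r in pinpoint('top',l)[:3]: print(l,np.round(r['location']),round(r['score'],2))
"
```

```text
time_s: 16.6
position: [530.0, -153.6, 121.5]
eef_rot: [0.996, 0.012, -0.002, -0.088]
contact_force: [-3.8, 1.4, 11.1]
width: 13.6
grip_force: 30.0
time_s: 17.1
position: [528.7, -118.8, 121.6]
eef_rot: [0.996, 0.017, -0.0, 0.089]
contact_force: [-5.9, -1.0, 11.2]
width: 13.5
grip_force: 30.1
row 260
270 [127, 110, 89]; 271 [124, 107, 85]; 272 [122, 104, 82]; 273 [122, 104, 81]; 274 [123, 106, 81]; 275 [125, 105, 80]; 276 [125, 105, 78]; 277 [123, 103, 76]; 278 [119, 99, 74]; 279 [120, 100, 74]; 280 [118, 98, 71]; 281 [113, 93, 65]; 282 [87, 75, 57]; 283 [42, 39, 42]; 284 [22, 22, 25]; 285 [26, 23, 24]; 286 [45, 21, 20]; 287 [83, 22, 19]; 288 [107, 26, 21]; 289 [112, 26, 21]; 290 [114, 27, 22]; 291 [111, 29, 22]; 292 [98, 44, 28]; 293 [69, 70, 38]; 294 [40, 83, 43]; 295 [34, 84, 43]; 296 [42, 84, 47]; 297 [70, 93, 69]; 298 [101, 107, 96]; 299 [118, 118, 114]; 300 [130, 131, 130]; 301 [134, 135, 136]; 302 [130, 131, 132]; 303 [130, 131, 132]; 304 [132, 133, 134]; 305 [131, 132, 133]; 306 [128, 129, 130]; 307 [125, 126, 126]; 308 [124, 125, 126]; 309 [125, 126, 127]; 310 [126, 128, 128]; 311 [130, 131, 131]; 312 [132, 133, 135]; 313 [131, 133, 133]; 314 [130, 131, 132]; 315 [130, 131, 132]; 316 [131, 132, 133]; 317 [109, 110, 110]; 318 [75, 74, 69]; 319 [77, 75, 67]; 
tall_carton [356. 174.  28.] 0.91
tall_carton [678. 202.  27.] 0.67
tall_carton [522. 128.  10.] 0.65
short_a [519. 230.  10.] 0.89
short_a [659. 292.   0.] 0.76
short_a [520. 187.  14.] 0.61
pad_face [523. 105.  41.] 0.62
pad_face [404. 457.  -1.] 0.27
```

View pics/t5.png

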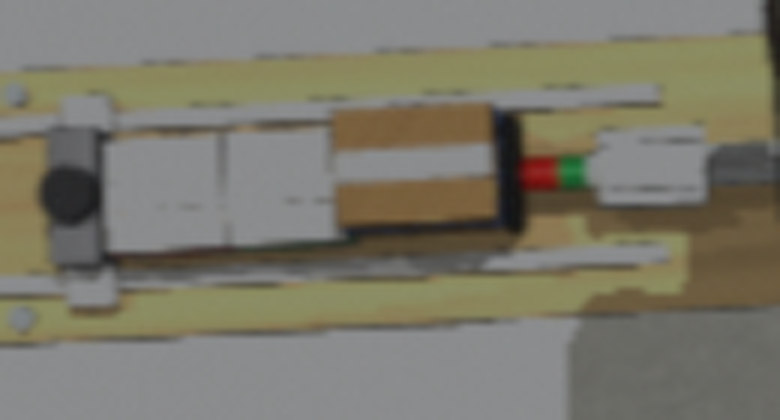

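The top crop shows the row closed up: stop at (75,190), shorts at (160–280,190), tall carton (410,165) touching the pad at (510,170). Red, green and a sliver of white still show, so the pad is about 0–1 mm compressed at contact. One more 12 mm tooth should land mid-green.

```bash
python3 -m handwheel '[[0,0.008,0,4.5,0,0],[0,0.017,0.001,9.5,0,0],[0,0.026,0.003,14.5,0,0],[0,0.034,0.0057,19.5,0,0],[0,0.034,0.0057,19.5,0,0]]'; python3 -m handwheel '[[0,-0.008,0.0,-4.5,0,0],[0,-0.016,0.001,-9,0,0],[0,-0.022,0.002,-12.5,0,0],[0,-0.028,0.004,-16,0,0],[0,-0.028,0.004,-16,0,0]]';python3 -c "
from h import *
stem('pics/t6.png');show(trig(.17))
"
```

```text
time_s: 17.8
position: [529.9, -153.7, 121.5]
eef_rot: [0.996, 0.012, -0.002, -0.087]
contact_force: [-3.6, 1.8, 10.5]
width: 13.9
grip_force: 30.0
time_s: 18.3
position: [528.8, -124.7, 122.4]
eef_rot: [0.998, 0.016, -0.0, 0.058]
contact_force: [-4.3, -3.1, 9.6]
width: 13.6
grip_force: 30.0
row 260
270 [125, 107, 86]; 271 [122, 104, 81]; 272 [123, 105, 82]; 273 [124, 106, 82]; 274 [124, 105, 80]; 275 [124, 103, 77]; 276 [125, 104, 77]; 277 [122, 103, 76]; 278 [121, 101, 75]; 279 [121, 101, 73]; 280 [99, 82, 60]; 281 [52, 45, 40]; 282 [26, 28, 34]; 283 [24, 24, 25]; 284 [31, 24, 23]; 285 [62, 21, 20]; 286 [93, 20, 17]; 287 [107, 25, 20]; 288 [112, 27, 21]; 289 [115, 26, 20]; 290 [112, 33, 23]; 291 [92, 56, 32]; 292 [53, 77, 39]; 293 [35, 85, 43]; 294 [34, 84, 43]; 295 [48, 81, 52]; 296 [104, 111, 106]; 297 [136, 138, 138]; 298 [139, 141, 141]; 299 [138, 140, 141]; 300 [138, 140, 141]; 301 [135, 136, 137]; 302 [130, 132, 132]; 303 [131, 133, 133]; 304 [132, 133, 134]; 305 [131, 133, 133]; 306 [129, 129, 130]; 307 [125, 126, 126]; 308 [124, 125, 126]; 309 [126, 127, 128]; 310 [127, 128, 128]; 311 [129, 131, 132]; 312 [132, 134, 135]; 313 [131, 133, 133]; 314 [122, 122, 122]; 315 [112, 111, 108]; 316 [110, 108, 104]; 317 [106, 104, 100]; 318 [108, 105, 100]; 319 [110, 107, 101]; 
rel [0.0009, -0.0077, 0.0019] [-3.2, 0.15, 0.0]
```

```bash
python3 -m handwheel '[[0,-0.003,0.0005,-1.5,0,0],[0,-0.006,0.001,-3.3,0,0],[0,-0.007,0.001,-3.8,0,0],[0,-0.007,0.001,-3.8,0,0]]';python3 -c "
from h import *
stem('pics/t7.png');show(trig(.17))
"
```

```text
time_s: 18.75
position: [528.7, -120.3, 121.7]
eef_rot: [0.996, 0.014, 0.0, 0.091]
contact_force: [-5.9, -3.1, 17.1]
width: 14.0
grip_force: 30.2
row 260
270 [124, 107, 86]; 271 [122, 105, 81]; 272 [123, 105, 82]; 273 [122, 105, 81]; 274 [123, 104, 79]; 275 [124, 103, 77]; 276 [125, 104, 77]; 277 [122, 102, 76]; 278 [120, 101, 74]; 279 [121, 100, 74]; 280 [99, 82, 61]; 281 [52, 44, 37]; 282 [25, 25, 29]; 283 [23, 23, 24]; 284 [30, 22, 22]; 285 [65, 20, 18]; 286 [95, 22, 19]; 287 [108, 26, 21]; 288 [112, 27, 21]; 289 [115, 27, 21]; 290 [112, 32, 22]; 291 [91, 56, 31]; 292 [53, 77, 41]; 293 [35, 84, 43]; 294 [48, 80, 52]; 295 [102, 109, 104]; 296 [135, 136, 137]; 297 [140, 140, 141]; 298 [138, 140, 141]; 299 [138, 140, 141]; 300 [138, 140, 141]; 301 [135, 136, 136]; 302 [130, 131, 132]; 303 [131, 132, 133]; 304 [132, 133, 134]; 305 [131, 132, 133]; 306 [128, 129, 130]; 307 [124, 126, 127]; 308 [124, 126, 126]; 309 [125, 127, 127]; 310 [126, 128, 128]; 311 [129, 130, 131]; 312 [131, 132, 133]; 313 [124, 125, 124]; 314 [116, 115, 113]; 315 [114, 113, 109]; 316 [99, 98, 94]; 317 [79, 77, 71]; 318 [77, 75, 69]; 319 [79, 76, 70]; 
rel [0.0008, -0.0028, 0.0016] [0.62, 0.15, -0.2]
```

View pics/t7.png

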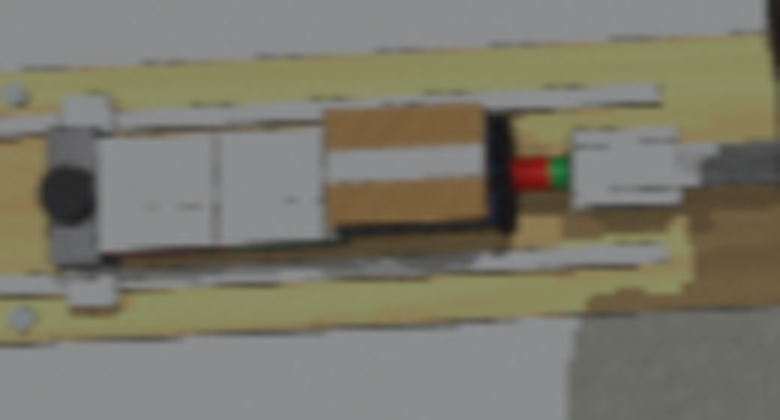

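The last crop shows the row snug against the stop. The sleeve mouth (570,170) sits mid-green, with about 8 mm of green visible and the pad pushed in about 8 mm. The trigger is held squeezed, so I am handing it in.

```bash
python3 -c "
from station import workorder
print(workorder.sign_off())"
```

```text
the job is handed in; nothing more can be done
None
```

The job is handed in: the tall carton stands upright in the lane, the row is snug against the end stop, the sleeve's mouth is about mid-green (pad pushed in about 8 mm), and the fingers still hold the trigger squeezed; sign-off gave no verdict.

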